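Clamp a crimping die in its bench fixture

ROBOT

A 7-joint arm with a two-finger parallel gripper is mounted at the origin on the work surface. World frame = base frame: x ahead of the robot, y to its left, z up, the work surface at z = 0. Lengths are in m, angles in rad, forces in N, time in s.
With the tool pointing down it reaches from about 0.4 to 0.875 m from the base axis. Payload 19.3 kg.
Tool frame: the origin (TCP) lies on the centre line of the jaws, within the pads' length; the fingertips stand 14 mm ahead of it and the grasp point (between the pads) lies 5 mm behind it; y points along the fingers, x is the direction in which the jaws open and shut, and the axes are right-handed (so a half turn about y gives the same grasp; the last joint's range is limited). The gripper opens to 85 mm and grips with 20 to 120 N. Pads are 22 mm wide; open, the fingers measure 114 mm over their backs; the gripper's body (76 mm by 85 mm) begins 54 mm behind the grasp point. The pads swing forward as they close: fully open they stand 13 mm farther back than shut.
Start: joints at [-1.322, 0.521, -0.036, 1.599, 0.021, 1.021, -0.113], TCP at [0.196, 0.593, 0.217] pointing down, gripper open.
Joint ranges: [-2.91, 2.91], [-0.3, 2.13], [-1.5, 1.42], [0.17, 2.43], [-1.26, 4.41], [0.16, 1.93], [-2.52, 2.52]. Speed limits (rad/s): [1.89, 1.89, 2.39, 2.39, 3.01, 3.01, 3.01].

INTERFACE

Orientations are given as [roll, pitch, yaw] about the fixed x, y, z axes, in that order (R = Rz(yaw) Ry(pitch) Rx(roll)).
In Python, from workcell import monitor, grab_frame, workorder gives the robot as it stands.
- The arm moves only by the tool drive_tool, never from a script. Its argument "steps" is one flat list of numbers, 5 for each row, row after row: the finger opening in mm, from 0 to 85.4, then the shift along the world's x, y, z in mm, then the turn about the world's z in degrees. In form: [fingers, tx, ty, tz, twist, fingers, tx, ty, tz, twist, ...]. A call has exactly 5 rows; each row shifts and turns the commanded pose from where the row before left it; what a row does not reach is not made up. A row lasts 1/12 s, in which the tool goes at most 41.7 mm and 7.16 degrees, less where a joint would pass 70% of its speed; a pose out of reach is approached as far as the arm can. A call is refused whole if a number of a shift passes 41.7 or a number of a turn 7.16, either way. A call with a gripper value outside its range is refused whole. The fingers move at their own pace and stop on an object; "grip_force" is the grip in N (left out, the last holds). Time passes only in rows, so rows that do not move let the fingers close, or fill a call up. It gives the time, the measured TCP pose, the force and the opening at its end, in the units of the state.
- monitor.observe(): the state, without advancing time (a new reading comes with each control period).
- grab_frame(name): name is "side" or "top"; returns a dict with "frame" (420x560x3 uint8, red, green, blue), "vertical_fov" (degrees; the focal length in pixels is half the picture's height over the tangent of half this angle, whatever the lens; pixels are square), "cx", "cy" (the principal point, pixels), "xyz" and "orientation" of the camera in the world. Camera axes: x right, y down, z forward; pixel columns grow to the right and rows downward; lengths in m; the calibration is good to about 2 mm. A picture is of the moment at which its call begins. There is no depth.
- workorder.job_done(): hands the job in, once; it reports no verdict.
The state is a dict: "clock": time; "qpos": joint angles; "qd": joint speeds; "joint_efforts": joint torques, N m; "position": TCP position; "tool_rot": TCP orientation; "force": force on the tool from outside, world axes, zero at the start; "moment": the same for the moment, N m; "grip_width": finger opening in m.
Only numpy, scipy, OpenCV 4.12 (cv2) and the standard library are available. Lean on these libraries where they do the work, as an engineer would, in place of code of your own. Each camera call takes 0.05 s, during which the arm holds its last target. There are 200 camera calls.

TASK

Clamp the ring die in the bench fixture: first slide the die along its rails until it is home against the stop, then slide the clamping strap fully forward over the die, and then screw the four-armed nut down clockwise until it stops tight. Leave the things standing and lying around the fixture where they are.

Things in the scene. Friction and masses are not known exactly. Their poses are not given: they have to be found in the camera images.
- fixture: dark grey fixture fixed to the bench: a plate 310 x 120 mm, 12 mm thick, reaching from x = -110 to 200 mm of its own frame. Origin on the axis of its upright stud (16 mm thick, top 138 mm above the bench), at bench height; z up; x along the plate towards the die end
- stop (a point): centre of the face, at x = 53 mm in the fixture's frame, of the stop block for the die (70 mm wide in y, top 30 mm above the bench). Two guide rails along the fixture's x lead to it: inner faces at y = +-48 mm, x = 60 to 200 mm, tops 24 mm above the bench
- die: plain steel ring lying flat on the plate between the rails: 90 mm outside diameter, 56 mm bore, 30 mm tall, 0.7 to 1 kg, loose. Origin at the centre of its underside, 12 mm above the bench. Home against the stop its centre is at x = 98 mm in the fixture's frame; it starts 25 to 47 mm further out
- clamp: the washer on the stud and the strap and nut that ride on it: they sink together along the stud, 2 mm per radian of nut turn. Origin on the stud axis at the level of the strap's underside (50.6 mm above the bench at nut value 0, 40.6 mm at 5.0), axes parallel to the fixture's
- strap (a joint): slide of the slotted steel strap (165 mm long, 44 wide, 14 thick) along the fixture's x, in m: 0 drawn back (nose at x = 35 mm), 0.05 fully forward at its end stop (nose at x = 85 mm, over a die that is home). Slides with about 3 N, stays where left. At its rear end an upturned tab, 44 mm wide, 8 mm thick, rises to 44 mm above the strap's underside
- strap_tab (a point): centre of the tab's rear face, 32 mm above the strap's underside; at x = -138 mm in the fixture's frame when the strap is at 0, -88 mm at 0.05. Push it towards the fixture's +x
- nut (a joint): turn of the four-armed nut, in rad, clockwise seen from above (tightening), 0 to 5.0, where it stops dead; starts at 0.2 to 1.6. Drags with about 0.2 N m, stays where left; over the last 0.7 rad it squeezes the die and grows stiffer. At value q its four arms point at angles -q, -q + 90, 180 and 270 degrees from the fixture's x (counterclockwise positive)
- nut_arm (a point): point on the centre line of the nut arm at angle -q, 55 mm from the stud axis. Each of the four equal arms is a level round bar 12 mm thick reaching to 68 mm from the stud axis, its centre line 47 mm above the strap's underside (33 mm above the strap's top). The nut's hub is 40 mm across, its top 62 mm above the strap's underside
- oil_can: cylindrical oil can with a black cap, 60 mm across, 200 mm tall, loose and standing; origin at the centre of its underside. It stands beside the stud, on one side of the fixture or the other (swapped with the spare die between starts), close enough for a gripper's body to knock it. Not part of the job
- spare_die: low solid steel puck, 72 mm across, 46 mm tall, standing beside the stud on the side opposite to the can; origin at the centre of its underside. Not part of the job
- wrench: steel spanner lying flat on the bench, 170 mm long; origin at its middle, on the bench. Not part of the job
- brush: cleaning brush lying flat on the bench, 170 mm long; origin at its middle, on the bench. Not part of the job
- grease_jar: white jar with a steel cap, 64 mm across, 75 mm tall, standing; origin at the centre of its underside. Not part of the job
- adapter: brass hydraulic adapter standing on end, 48 mm across, 78 mm tall; origin at the centre of its underside. Not part of the job
Things that resemble listed ones, but are neither listed nor needed, are in the scene too. Leave any purple look-alike of the die alone.

How it is judged:
By the outcome, as a careful person would: the job done as asked, in the order asked, and still so for the second after the job is handed in, with the robot touching nothing.
It also fails if it takes over 64 s, if anything falls off the work surface, if the arm or the gripper's body presses on something with over 40 N, if the wrist force passes 120 N, or if a joint passes its speed limit or range.

## Working session

There is one attempt and no reset: what is moved stays moved. The work goes in short steps, Python scripts to look and compute and a tool call to move; the robot and the scene stay as the last step left them, time stands still between calls to the robot, and variables do not carry over. Pictures are saved under pics/ and viewed, about 8 in all and at most 12, crops included, and the job is handed in when it is done.

Besides the shell and the picture viewer there is one more tool, called after "Request:" by a JSON object that holds its "method" and its "body". drive_tool: Moves the arm, as the interface text tells. Its arguments: {"type":"object","properties":{"steps":{"type":"array"},"grip_force":{"type":"number"}},"required":["steps"]}

```bash
mkdir -p pics; cat > h.py <<'E'
import numpy as np, cv2
from scipy.spatial.transform import Rotation as R
from workcell import monitor, grab_frame, workorder
def snap(name,fn):
    f=grab_frame(name); cv2.imwrite('pics/'+fn,f['frame'][:,:,::-1]); 
    np.save('pics/'+fn+'.npy',{k:f[k] for k in f if k!='frame'},allow_pickle=True); return f
def cal(fn): return np.load('pics/'+fn+'.npy',allow_pickle=True).item()
def rot(c):
    o=np.array(c['orientation'])
    return o if o.shape==(3,3) else R.from_euler('xyz',o).as_matrix()
def ray(c,u,v,z):
    f=210/np.tan(np.radians(c['vertical_fov'])/2)
    d=rot(c)@np.array([(u-c['cx'])/f,(v-c['cy'])/f,1]); p=np.array(c['xyz']); return (p+d*(z-p[2])/d[2])
def proj(c,P):
    f=210/np.tan(np.radians(c['vertical_fov'])/2)
    q=rot(c).T@(np.array(P)-np.array(c['xyz'])); return q[:2]/q[2]*f+[c['cx'],c['cy']]
E
python3 - <<'E'
from h import *
for n in('top','side'):
    snap(n,n+'0.png'); print(cal(n+'0.png'))
print(monitor.observe())
E
```

```text
{'vertical_fov': 45.56503043336823, 'cx': 287.2421173385541, 'cy': 212.3107752099998, 'xyz': array([0.37989495, 0.0405909 , 1.22158531]), 'orientation': array([-3.00678569, -0.02156398, -1.54405479])}
{'vertical_fov': 49.9031028385307, 'cx': 292.4955033191193, 'cy': 209.01096647607736, 'xyz': array([ 0.34418452, -0.64270594,  0.73963901]), 'orientation': array([-2.31661793, -0.01162027, -0.26434555])}
{'clock': 0.1, 'qpos': array([-1.32217852,  0.52194002, -0.03632856,  1.5999557 ,  0.02119911,
        1.02112458, -0.11277848]), 'qd': array([ 1.60319954e-03,  6.20113630e-05,  1.75304493e-03, -2.23436396e-03,
       -5.06472642e-04, -2.23307249e-04, -8.02305726e-04]), 'joint_efforts': array([ 3.69807167e-03, -9.28481627e+01,  1.98387288e+00, -3.70538092e+01,
        1.80929422e-02,  5.27275624e-03,  7.26950225e-05]), 'position': array([0.19583321, 0.59318117, 0.21659057]), 'tool_rot': array([-1.57086925e+00,  1.04013368e-03,  1.25198963e+00]), 'force': array([-0.30588604, -0.53938571,  0.66509235]), 'moment': array([ 0.05115609,  0.02702286, -0.03017041]), 'grip_width': 0.08523517997278314}
```

View pics/top0.png

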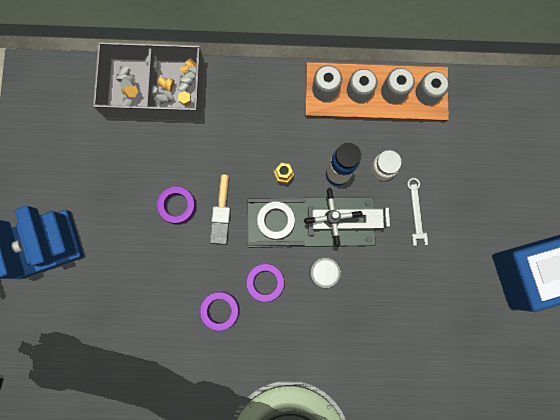

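View pics/side0.png

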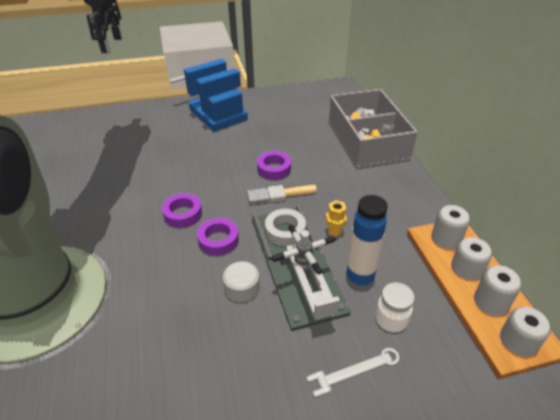

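The top view shows the fixture at (248–382, 198–246), with its die end to the left (world +y). The white die is near (275,220), the stud near (335,217), the strap tab near (387,217), the can near (345,160), the puck at (325,272) and the jar at (388,165). The side view agrees. I'll enlarge the fixture to measure it.

```bash
python3 - <<'E'
import cv2
i=cv2.imread('pics/top0.png')[140:290,235:435]; cv2.imwrite('pics/c0.png',cv2.resize(i,None,fx=4,fy=4,interpolation=cv2.INTER_CUBIC))
E
```

```text
(no output)
```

View pics/c0.png

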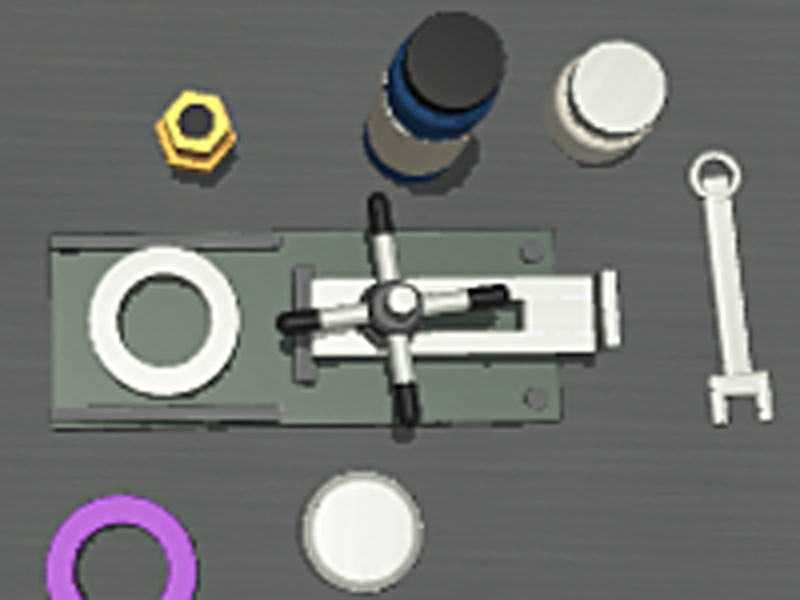

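```bash
cat > m.py <<'E'
from h import *
c=cal('top0.png')
def P(x,y,z): return ray(c,235+(x-1.5)/4,140+(y-1.5)/4,z)
if __name__=='__main__':
  for n,x,y,z in [('TL',51,229,.012),('TR',555,230,.012),('BL',52,425,.012),('BR',562,421,.012),('die',164,321,.042),('t_up',378,200,.0955),('t_dn',405,425,.0955),('t_l',280,322,.0955),('t_r',508,292,.0955),('tab',612,308,.093),('can',455,62,.2),('puck',362,531,.046),('jar',617,88,.075),('adap',195,123,.078),('wr',715,290,.005)]:
    print(n,(P(x,y,z)*1000).round(1))
E
python3 m.py
```

```text
TL [579.8 117.5  12. ]
TR [ 588.6 -192.    12. ]
BL [460.  112.4  12. ]
BR [ 471.1 -196.7   12. ]
die [521.6  46.5  42. ]
t_up [588.5 -74.2  95.5]
t_dn [460.1 -91.4  95.5]
t_l [516.5 -19.5  95.5]
t_r [ 537.6 -149.2   95.5]
tab [ 530.5 -209.3   93. ]
can [ 644.  -102.9  200. ]
puck [400.9 -72.9  46. ]
jar [ 663.7 -216.3   75. ]
adap [634.1  31.8  78. ]
wr [ 555.3 -292.7    5. ]
```

Request:
{"method": "drive_tool", "body": {"steps": [0, 21.6, -31.2, -4, -4.7, 0, 21.6, -31.2, -4, -4.7, 0, 21.6, -31.2, -4, -4.7, 0, 21.6, -31.2, -4, -4.7, 0, 21.6, -31.2, -4, -4.7], "grip_force": 60}}

```text
clock: 0.52
position: [0.3045, 0.4357, 0.1968]
tool_rot: [-1.571, 0.0, 0.838]
force: [0.9, 0.3, -0.0]
grip_width: 0.0256
```

Request:
{"method": "drive_tool", "body": {"steps": [0, 21.6, -31.2, -4, -4.7, 0, 21.6, -31.2, -4, -4.7, 0, 21.6, -31.2, -4, -4.7, 0, 21.6, -31.2, -4, -4.7, 0, 21.6, -31.2, -4, -4.7]}}

```text
clock: 0.93
position: [0.4125, 0.2798, 0.1769]
tool_rot: [-1.571, 0.0, 0.428]
force: [1.7, 0.6, 0.1]
grip_width: -0.0002
```

Request:
{"method": "drive_tool", "body": {"steps": [0, 21.6, -31.2, -4, -4.7, 0, 21.6, -31.2, -4, -4.7, 0, 21.6, -31.2, -4, -4.7, 0, 21.6, -31.2, -4, -4.7, 0, 0, 0, 0, 0]}}

```text
clock: 1.35
position: [0.5012, 0.15, 0.1606]
tool_rot: [-1.574, -0.001, 0.091]
force: [-0.2, -0.9, -0.2]
grip_width: -0.0002
```

Request:
{"method": "drive_tool", "body": {"steps": [0, 9.5, -14, -5, -3.4, 0, 9.5, -14, -30, 0, 0, 0, 0, -30, 0, 0, 0, 0, -30, 0, 0, 0, 0, -20, 0]}}

```text
clock: 1.77
position: [0.5164, 0.1282, 0.0434]
tool_rot: [-1.571, 0.002, 0.043]
force: [0.3, 1.0, 0.0]
grip_width: 0.0002
```

Request:
{"method": "drive_tool", "body": {"steps": [0, 0, 0, -11, 0, 0, 0, 0, 0, 0, 0, 0, 0, 0, 0, 0, 0, 0, 0, 0, 0, 0, 0, 0, 0]}}

```text
clock: 2.18
position: [0.5181, 0.129, 0.0363]
tool_rot: [-1.57, -0.002, 0.044]
force: [-0.5, -0.7, -0.3]
grip_width: -0.0001
```

```bash
python3 - <<'E'
from h import *
f=snap('side','s1.png')['frame'][180:340,200:380,::-1]
cv2.imwrite('pics/s1c.png',cv2.resize(f,None,fx=3.6,fy=3.6,interpolation=cv2.INTER_CUBIC))
E
```

```text
(no output)
```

View pics/s1c.png

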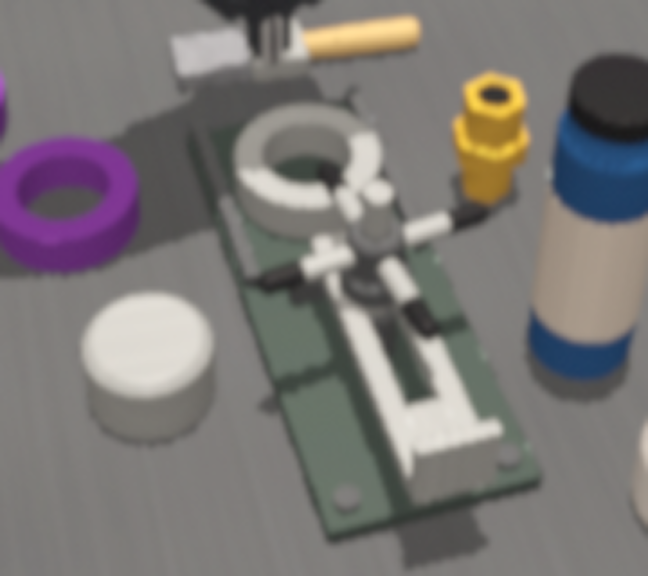

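The view shows the closed fingers just outside the die, at crop (270,40), in line with the rails. Next is the push home.

Request:
{"method": "drive_tool", "body": {"steps": [0, 0.6, -10, 0, -0.7, 0, 0.6, -10, 0, 0, 0, 0.5, -8, 0, 0, 0, 0.3, -6, 0, 0, 0, 0.3, -6, 0, 0]}}

```text
clock: 2.65
position: [0.5197, 0.0875, 0.0352]
tool_rot: [-1.571, -0.0, 0.031]
force: [0.1, 0.1, 0.1]
grip_width: 0.0004
```

Request:
{"method": "drive_tool", "body": {"steps": [0, 0.2, -4, 0, 0, 0, 0.2, -4, 0, 0, 0, 0.2, -3, 0, 0, 0, 0, -2, 0, 0, 0, 0, 0, 0, 0]}}

```text
clock: 3.07
position: [0.5202, 0.0754, 0.0351]
tool_rot: [-1.571, 0.0, 0.032]
force: [0.1, -0.0, 0.7]
grip_width: 0.0003
```

Request:
{"method": "drive_tool", "body": {"steps": [0, 0, -1.5, 0, 0, 0, 0, -1.5, 0, 0, 0, 0, -1.5, 0, 0, 0, 0, -1, 0, 0, 0, 0, 0, 0, 0]}}

```text
clock: 3.48
position: [0.5202, 0.07, 0.0351]
tool_rot: [-1.571, -0.0, 0.032]
force: [-0.4, -0.0, -0.5]
grip_width: 0.0001
```

Request:
{"method": "drive_tool", "body": {"steps": [0, 0, -1, 0, 0, 0, 0, -1, 0, 0, 0, 0, 0, 0, 0, 0, 0, 0, 0, 0, 0, 0, 0, 0, 0]}}

```text
clock: 3.9
position: [0.5202, 0.0682, 0.0351]
tool_rot: [-1.571, -0.0, 0.032]
force: [1.4, 0.0, 0.2]
grip_width: -0.0001
```

```bash
python3 - <<'E'
from h import *
f=snap('top','t2.png')['frame'][140:290,235:435,::-1]
cv2.imwrite('pics/t2c.png',cv2.resize(f,None,fx=4,fy=4,interpolation=cv2.INTER_CUBIC))
E
```

```text
(no output)
```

View pics/t2c.png

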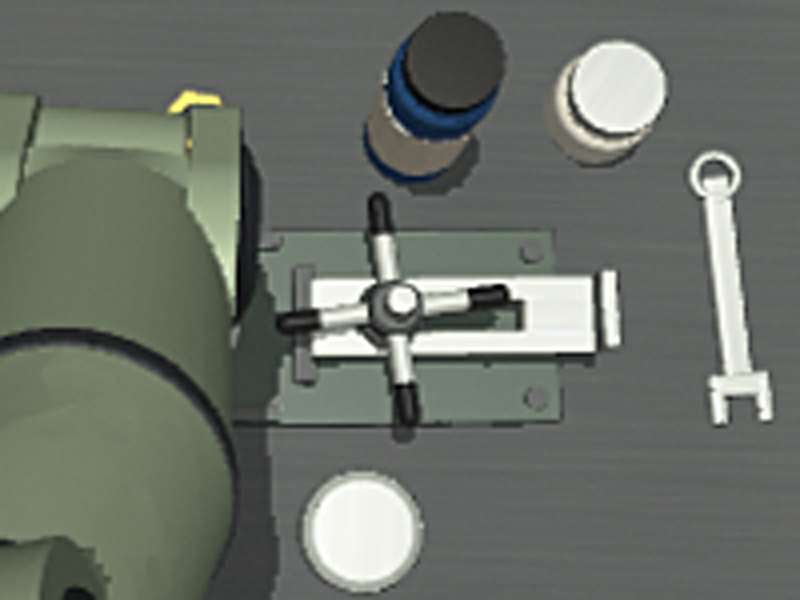

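The arm hides the die, and the rest of the fixture is unchanged. No contact force shows at the stop yet, so I'll keep going in small steps.

Request:
{"method": "drive_tool", "body": {"steps": [0, 0, -1, 0, 0, 0, 0, -1, 0, 0, 0, 0, -1, 0, 0, 0, 0, 0, 0, 0, 0, 0, 0, 0, 0]}}

```text
clock: 4.37
position: [0.5202, 0.0651, 0.0351]
tool_rot: [-1.571, 0.0, 0.032]
force: [0.7, 0.4, -0.5]
grip_width: 0.0
```

```bash
python3 - <<'E'
from h import *
f=snap('side','s3.png')['frame'][180:340,200:380,::-1]
cv2.imwrite('pics/s3c.png',cv2.resize(f,None,fx=3.6,fy=3.6,interpolation=cv2.INTER_CUBIC))
E
```

```text
(no output)
```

View pics/s3c.png

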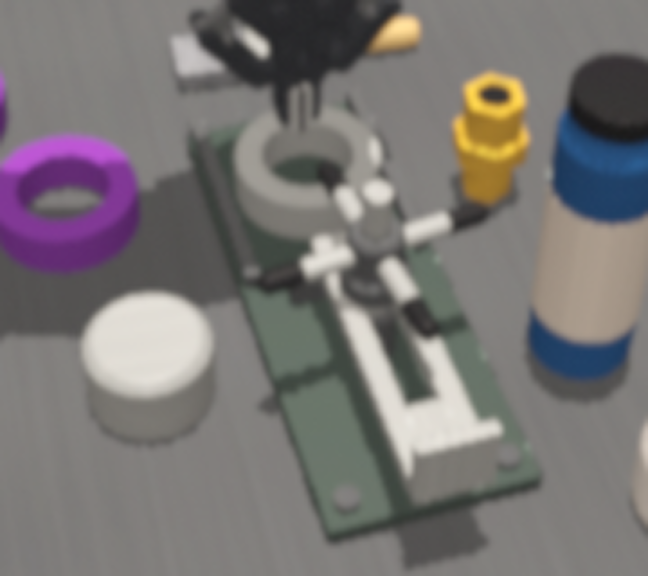

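```bash
python3 - <<'E'
from h import *
c=cal('s3.png')
pr=lambda P:((proj(c,P)-[200,180])*3.6).round(0)
for y in(65,80,54):
  for z in (12,21,35,42): print(y,z,pr([.520,y/1e3,z/1e3]))
print('die top ctr',[(ray(c,200+x/3.6,180+y/3.6,.042)*1e3).round(1) for x,y in[(308,162),(308,105),(308,210)]])
print('stud top',pr([.5262,-.0845,.138]))
# tip at z=.02
print((ray(c,200+300/3.6,180+126/3.6,.021)*1e3).round(1))
print(pr([.5218,.0465,.042]),pr([.5218,.0465+.045,.042]),pr([.5218,.0465-.045,.042]),pr([.523,.0135,.042]))
E
```

```text
65 12 [296. 167.]
65 21 [296. 157.]
65 35 [295. 141.]
65 42 [295. 133.]
80 12 [290. 151.]
80 21 [290. 141.]
80 35 [290. 125.]
80 42 [290. 117.]
54 12 [300. 179.]
54 21 [300. 169.]
54 35 [300. 153.]
54 42 [300. 145.]
die top ctr [array([521.1,  38.1,  42. ]), array([533.9,  87.6,  42. ]), array([511. ,  -0.9,  42. ])]
stud top [377. 190.]
[529.7  91.6  21. ]
[306. 152.] [288. 104.] [325. 204.] [321. 189.]
```

```bash
python3 - <<'E'
import cv2
a=cv2.imread('pics/s1.png')[175:250,240:330];b=cv2.imread('pics/s3.png')[175:250,240:330]
r=lambda i:cv2.resize(i,(400,333),interpolation=cv2.INTER_CUBIC)
import numpy as np
cv2.imwrite('pics/z3.png',np.clip(np.hstack([r(a),r(b)]).astype(float)*1.4,0,255).astype('uint8'))
E
```

```text
(no output)
```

View pics/z3.png

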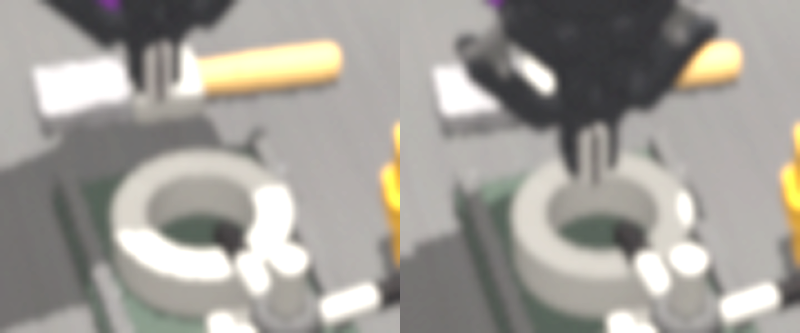

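```bash
python3 - <<'E'
from h import *
c=cal('s1.png')
for z in (.02,.035,.045,.055): print(z,proj(c,[.518,.129,z]).round(1),proj(c,[.520,.065,z]).round(1))
print(monitor.observe()['position'],monitor.observe()['qpos'].round(3),monitor.observe()['tool_rot'])
c=cal('side0.png')
for z in (.18,.2,.217,.24): print(z,proj(c,[.1958,.5932,z]).round(1))
E
```

```text
0.02 [274.7 205.6] [282.1 223.9]
0.035 [274.6 200.9] [282.1 219.1]
0.045 [274.5 197.7] [282.1 215.9]
0.055 [274.4 194.4] [282.  212.6]
[0.5202113  0.06515995 0.03509789] [-0.405  0.659  0.23   2.003 -0.289  0.51   0.064] [-1.57079463e+00  2.57146135e-05  3.18934023e-02]
0.18 [118.2  70.3]
0.2 [116.3  63.3]
0.217 [114.7  57.2]
0.24 [112.5  48.7]
```

The enlarged view shows both fingertips ending at about z 45 mm, above the die's rim. That is roughly 24 mm higher than the stated tool geometry gives, and it means the die has not moved. I'll back out and lower carefully, watching the force.

Request:
{"method": "drive_tool", "body": {"steps": [0, 0, 15, 0, 0, 0, 0, 18, 0, 0, 0, 0, 18, 0, 0, 0, 0, 16, 0, 0, 0, 0, 0, 0, 0]}}

```text
clock: 4.83
position: [0.52, 0.1358, 0.035]
tool_rot: [-1.569, 0.0, 0.036]
force: [-0.6, 1.3, -0.6]
grip_width: 0.0002
```

Request:
{"method": "drive_tool", "body": {"steps": [0, 0, 0, -4, 0, 0, 0, 0, -4, 0, 0, 0, 0, -4, 0, 0, 0, 0, -3, 0, 0, 0, 0, 0, 0]}}

```text
clock: 5.25
position: [0.5199, 0.1315, 0.0193]
tool_rot: [-1.571, 0.001, 0.031]
force: [-0.4, -0.7, -0.4]
grip_width: -0.0002
```

```bash
python3 - <<'E'
from h import *
f=snap('side','s4.png')['frame'][160:250,220:340,::-1]
cv2.imwrite('pics/s4c.png',cv2.resize(f,None,fx=6,fy=6,interpolation=cv2.INTER_CUBIC))
c=cal('s4.png');p=monitor.observe()['position'];print(p)
for z in (0,.012,.02,.03,.04): print(z,((proj(c,[p[0],p[1],z])-[220,160])*6).round(0))
E
```

```text
[0.52005634 0.13157571 0.01966249]
0 [332. 306.]
0.012 [332. 284.]
0.02 [332. 269.]
0.03 [331. 250.]
0.04 [331. 231.]
```

View pics/s4c.png

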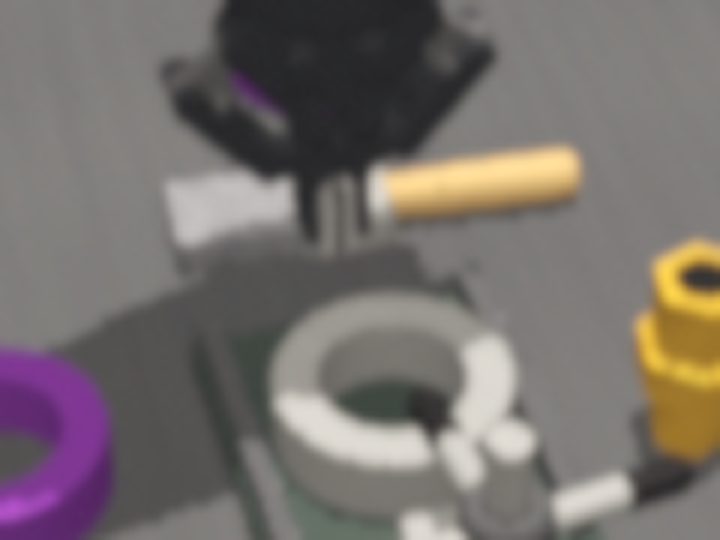

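The tip is at crop (340,252), so z is about 29 mm while the reported TCP z is 19.7. The tips therefore sit about 10 mm above the reported TCP. I'll lower 6 mm more and push.

Request:
{"method": "drive_tool", "body": {"steps": [0, 0, -6, -6, 0, 0, 0, -10, 0, 0, 0, 0, -8, 0, 0, 0, 0, -4, 0, 0, 0, 0, 0, 0, 0]}}

```text
clock: 5.72
position: [0.5203, 0.1025, 0.0142]
tool_rot: [-1.571, -0.0, 0.03]
force: [-0.3, 0.6, 0.5]
grip_width: 0.0001
```

Request:
{"method": "drive_tool", "body": {"steps": [0, 0, -4, 0, 0, 0, 0, -4, 0, 0, 0, 0, -4, 0, 0, 0, 0, -4, 0, 0, 0, 0, 0, 0, 0]}}

```text
clock: 6.13
position: [0.5203, 0.0874, 0.0142]
tool_rot: [-1.571, -0.0, 0.031]
force: [1.1, 1.6, 0.4]
grip_width: 0.0003
```

Request:
{"method": "drive_tool", "body": {"steps": [0, 0.3, -4, 0, 0, 0, 0.3, -4, 0, 0, 0, 0.3, -3, 0, 0, 0, 0, -2, 0, 0, 0, 0, 0, 0, 0]}}

```text
clock: 6.55
position: [0.5212, 0.0748, 0.0142]
tool_rot: [-1.571, -0.0, 0.032]
force: [0.3, 1.1, 1.1]
grip_width: 0.0001
```

Contact shows a drag of about 1.3 N in y. I'll continue to the stop.

Request:
{"method": "drive_tool", "body": {"steps": [0, 0, -2, 0, 0, 0, 0, -1, 0, 0, 0, 0, -1, 0, 0, 0, 0, -1, 0, 0, 0, 0, 0, 0, 0]}}

```text
clock: 6.97
position: [0.5212, 0.0703, 0.0141]
tool_rot: [-1.571, -0.0, 0.032]
force: [0.5, 4.2, 1.7]
grip_width: 0.0
```

Request:
{"method": "drive_tool", "body": {"steps": [0, 0, -1, 0, 0, 0, 0, -1, 0, 0, 0, 0, -1, 0, 0, 0, 0, 0, 0, 0, 0, 0, 0, 0, 0]}}

```text
clock: 7.38
position: [0.5212, 0.0682, 0.0141]
tool_rot: [-1.57, -0.0, 0.033]
force: [1.1, 8.7, 2.6]
grip_width: 0.0003
```

Request:
{"method": "drive_tool", "body": {"steps": [0, 0, -1, 0, 0, 0, 0, -1, 0, 0, 0, 0, -1, 0, 0, 0, 0, 0, 0, 0, 0, 0, 0, 0, 0]}}

```text
clock: 7.8
position: [0.5217, 0.0678, 0.0143]
tool_rot: [-1.567, -0.001, 0.035]
force: [2.7, 24.0, 0.5]
grip_width: -0.0001
```

The push is firmly on the stop: force rose to 24 N at y 0.068. I'll back off, rise over everything and go behind the strap tab.

Request:
{"method": "drive_tool", "body": {"steps": [0, 0, 12, 0, 0, 0, 0, 5, 20, 0, 0, 0, 0, 40, 0, 0, 0, 0, 40, 0, 0, 0, 0, 40, 0]}}

```text
clock: 8.22
position: [0.5203, 0.0805, 0.1554]
tool_rot: [-1.572, 0.002, 0.031]
force: [0.4, 0.7, 0.1]
grip_width: -0.0003
```

Request:
{"method": "drive_tool", "body": {"steps": [0, 0, 0, 40, 0, 0, 0, 0, 36, 0, 0, 1, -30, 0, 0, 0, 1, -30, 0, 0, 0, 1, -30, 0, 0]}}

```text
clock: 8.63
position: [0.5239, -0.0099, 0.2306]
tool_rot: [-1.571, -0.001, 0.033]
force: [0.3, 0.6, 0.1]
grip_width: 0.0004
```

Request:
{"method": "drive_tool", "body": {"steps": [0, 1, -30, 0, 0, 0, 1, -30, 0, 0, 0, 1, -30, 0, 0, 0, 1, -30, 0, 0, 0, 1, -30, 0, 0]}}

```text
clock: 9.05
position: [0.5285, -0.1606, 0.2299]
tool_rot: [-1.571, 0.001, 0.031]
force: [0.3, 0.7, -0.3]
grip_width: 0.0004
```

Request:
{"method": "drive_tool", "body": {"steps": [0, 1, -30, 0, 0, 0, 1, -30, 0, 0, 0, 1, -30, 0, 0, 0, 0, -10, 0, 0, 0, 0, 0, 0, 0]}}

```text
clock: 9.47
position: [0.5309, -0.262, 0.2298]
tool_rot: [-1.572, 0.001, 0.028]
force: [0.2, 0.6, -0.2]
grip_width: 0.0
```

```bash
python3 - <<'E'
from h import *
f=snap('top','t5.png')['frame'][140:290,235:435,::-1]
cv2.imwrite('pics/t5c.png',cv2.resize(f,None,fx=4,fy=4,interpolation=cv2.INTER_CUBIC))
print(monitor.observe()['position'],monitor.observe()['tool_rot'],monitor.observe()['qpos'].round(2))
E
```

```text
[ 0.5313157  -0.2598814   0.22965648] [-1.57108791e+00  1.25500608e-03  2.94515835e-02] [ 0.06  0.49  0.43  1.69 -0.23  1.01  0.6 ]
```

View pics/t5c.png

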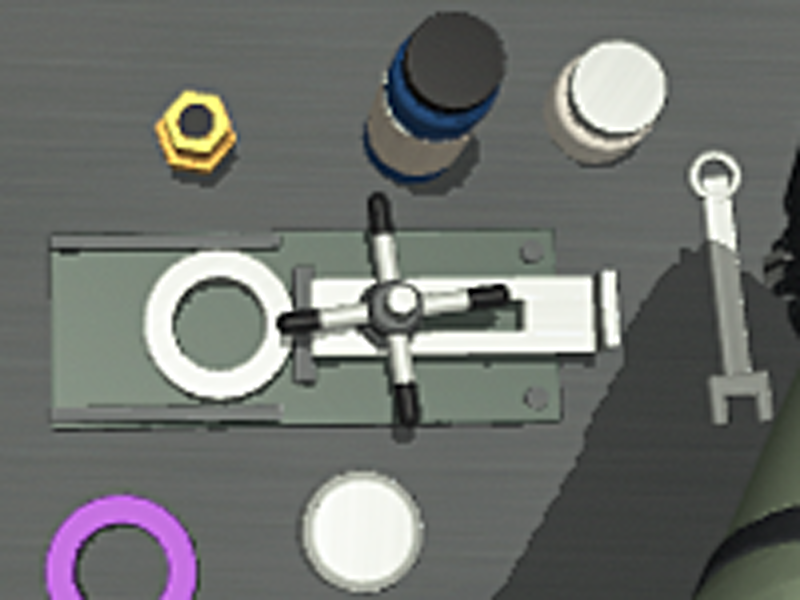

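The die is now at crop (219,325), touching the stop block at x about 293, so it is home. Next I'll lower behind the tab and push the strap forward.

Request:
{"method": "drive_tool", "body": {"steps": [0, 0, 0, -40, 0, 0, 0, 0, -40, 0, 0, 0, 0, -40, 0, 0, 0, 0, -40, 0, 0, 0, 0, -12, 0]}}

```text
clock: 9.93
position: [0.5298, -0.2559, 0.0532]
tool_rot: [-1.568, 0.006, 0.034]
force: [-0.3, 0.0, -0.5]
grip_width: -0.0001
```

Request:
{"method": "drive_tool", "body": {"steps": [0, 0, 0, 0, 0, 0, 0, 10, 0, 0, 0, 0, 10, 0, 0, 0, 0, 8, 0, 0, 0, 0, 6, 0, 0]}}

```text
clock: 10.35
position: [0.5333, -0.2233, 0.0598]
tool_rot: [-1.571, -0.003, 0.033]
force: [-0.1, -3.2, 1.6]
grip_width: 0.0002
```

Request:
{"method": "drive_tool", "body": {"steps": [0, 0, 5, 0, 0, 0, -0.3, 5, 0, 0, 0, -0.3, 5, 0, 0, 0, -0.3, 5, 0, 0, 0, -0.3, 5, 0, 0]}}

```text
clock: 10.77
position: [0.531, -0.1996, 0.0582]
tool_rot: [-1.571, -0.0, 0.032]
force: [0.7, -2.8, 2.2]
grip_width: 0.0
```

Request:
{"method": "drive_tool", "body": {"steps": [0, 0, 4, 0, 0, 0, -0.3, 4, 0, 0, 0, 0, 3, 0, 0, 0, -0.3, 2, 0, 0, 0, 0, 0, 0, 0]}}

```text
clock: 11.18
position: [0.5301, -0.1861, 0.0579]
tool_rot: [-1.57, 0.001, 0.033]
force: [-0.0, 0.4, 1.1]
grip_width: 0.0001
```

Request:
{"method": "drive_tool", "body": {"steps": [0, 0, 2, 0, 0, 0, 0, 1, 0, 0, 0, 0, 1, 0, 0, 0, 0, 0, 0, 0, 0, 0, 0, 0, 0]}}

```text
clock: 11.6
position: [0.5302, -0.1843, 0.0583]
tool_rot: [-1.572, -0.0, 0.031]
force: [-0.1, -9.6, 2.0]
grip_width: -0.0
```

Request:
{"method": "drive_tool", "body": {"steps": [0, 0, 1, 0, 0, 0, 0, 1, 0, 0, 0, 0, 1, 0, 0, 0, 0, 0, 0, 0, 0, 0, 0, 0, 0]}}

```text
clock: 12.02
position: [0.5305, -0.1839, 0.0588]
tool_rot: [-1.576, -0.002, 0.029]
force: [-0.2, -22.5, 5.1]
grip_width: 0.0002
```

The strap is on its end stop: 22 N at y −0.184, where −0.1835 was expected. I'll back off, rise, and go over the stud with the fingers turned into the gaps between the nut arms (yaw about 53°).

Request:
{"method": "drive_tool", "body": {"steps": [0, 0, -15, 0, 0, 0, 0, 0, 30, 0, 0, 0, 0, 40, 0, 0, 0, 0, 40, 0, 0, 0, 0, 40, 0]}}

```text
clock: 12.43
position: [0.5296, -0.1946, 0.2096]
tool_rot: [-1.57, 0.001, 0.032]
force: [0.1, 0.5, 0.6]
grip_width: 0.0
```

Request:
{"method": "drive_tool", "body": {"steps": [70, 0, 0, 22, 6.5, 70, -1, 28, 0, 6.5, 70, -1, 29, 0, 6.5, 70, -1, 29, 0, 6.5, 70, -1, 29, 0, 6.5]}}

```text
clock: 12.85
position: [0.5258, -0.0782, 0.2302]
tool_rot: [-1.57, -0.0, 0.605]
force: [0.2, 0.5, 0.3]
grip_width: 0.0602
```

Request:
{"method": "drive_tool", "body": {"steps": [70, 0, 0, 0, 6.5, 70, 0, 0, 0, 6.5, 70, 0, 0, 0, 6.4, 70, 0, 0, 0, 0, 70, 0, 0, 0, 0]}}

```text
clock: 13.27
position: [0.5261, -0.0798, 0.23]
tool_rot: [-1.57, -0.0, 0.934]
force: [0.3, -0.6, -0.3]
grip_width: 0.0696
```

```bash
python3 - <<'E'
from h import *
s=monitor.observe()
print(s['position'],np.degrees(s['tool_rot']),s['qpos'].round(2),s['moment'],s['grip_width'])
E
```

```text
[ 0.52609186 -0.07981906  0.22999497] [-8.99710205e+01 -1.84030998e-03  5.35175551e+01] [-0.13  0.37  0.22  1.84 -0.1   0.95  1.07] [-0.02093253 -0.00240339 -0.03496604] 0.06959142843670121
```

Request:
{"method": "drive_tool", "body": {"steps": [70, 0, -4.7, -20, 0, 70, 0, 0, -35, 0, 70, 0, 0, -35, 0, 70, 0, 0, -20, 0, 70, 0, 0, 0, 0]}}

```text
clock: 13.68
position: [0.524, -0.0843, 0.1165]
tool_rot: [-1.566, 0.004, 0.934]
force: [0.7, 0.1, -0.8]
grip_width: 0.0696
```

Request:
{"method": "drive_tool", "body": {"steps": [70, 0, 0, -10, 0, 70, 0, 0, -8, 0, 70, 0, 0, -6, 0, 70, 0, 0, -5, 0, 70, 0, 0, 0, 0]}}

```text
clock: 14.1
position: [0.5262, -0.0844, 0.0907]
tool_rot: [-1.571, 0.0, 0.937]
force: [-0.5, 0.1, 0.4]
grip_width: 0.0698
```

```bash
python3 - <<'E'
from h import *
f=snap('side','s6.png')['frame'][150:330,210:410,::-1]
cv2.imwrite('pics/s6c.png',np.clip(cv2.resize(f,None,fx=3.3,fy=3.3,interpolation=cv2.INTER_CUBIC)*1.3,0,255))
c=cal('s6.png');p=monitor.observe()['position'];print(p)
for z in (.088,.095,.11,.138,.16): print(z,((proj(c,[.5262,-.0845,z])-[210,150])*3.3).round(0))
d=np.array([np.cos(np.radians(53.5)),np.sin(np.radians(53.5))])*.042
for s in(1,-1): 
  for z in(.08,.1): print(s,z,((proj(c,[.5262+s*d[0],-.0845+s*d[1],z])-[210,150])*3.3).round(0))
E
```

```text
[ 0.52631579 -0.0845383   0.0911185 ]
0.088 [310. 333.]
0.095 [311. 325.]
0.11 [311. 307.]
0.138 [313. 273.]
0.16 [314. 245.]
1 0.08 [334. 294.]
1 0.1 [335. 271.]
-1 0.08 [284. 393.]
-1 0.1 [285. 370.][ WARN:0@4.002] global loadsave.cpp:1063 imwrite_ Unsupported depth image for selected encoder is fallbacked to CV_8U.
```

View pics/s6c.png

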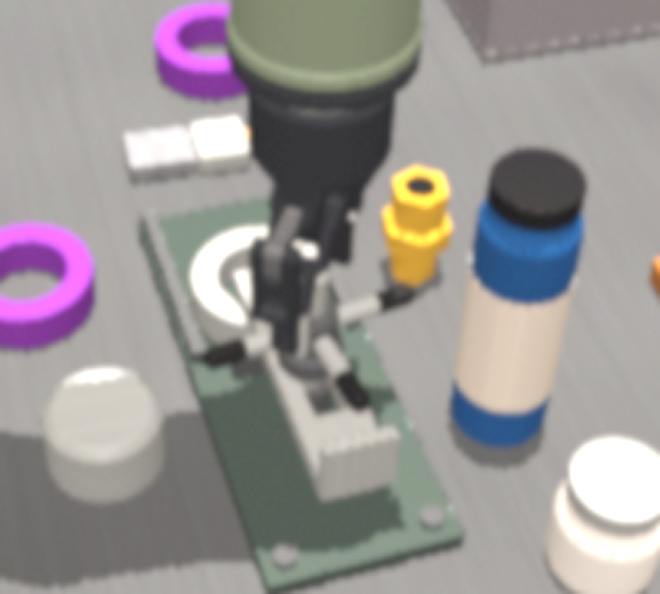

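The strap is fully forward over the die. The near fingertip is at (287,352), so z is about 114 mm, and both fingers straddle the hub in clear gaps. I'll narrow to 52 mm and go down gently.

Request:
{"method": "drive_tool", "body": {"steps": [52, 0, 0, 0, 0, 52, 0, 0, 0, 0, 52, 0, 0, -4, 0, 52, 0, 0, -4, 0, 52, 0, 0, 0, 0]}}

```text
clock: 14.57
position: [0.5259, -0.0844, 0.0824]
tool_rot: [-1.57, 0.0, 0.938]
force: [-0.5, 0.1, 0.2]
grip_width: 0.052
```

Request:
{"method": "drive_tool", "body": {"steps": [52, 0, 0, -3, 0, 52, 0, 0, -3, 0, 52, 0, 0, -2, 0, 52, 0, 0, 0, 0, 52, 0, 0, 0, 0]}}

```text
clock: 14.98
position: [0.5263, -0.0845, 0.075]
tool_rot: [-1.571, 0.0, 0.938]
force: [0.5, -0.1, -0.4]
grip_width: 0.0517
```

Request:
{"method": "drive_tool", "body": {"steps": [52, 0, 0, -3, 0, 52, 0, 0, -2, 0, 52, 0, 0, -2, 0, 52, 0, 0, 0, 0, 52, 0, 0, 0, 0]}}

```text
clock: 15.4
position: [0.5262, -0.0845, 0.068]
tool_rot: [-1.571, 0.0, 0.938]
force: [0.8, -0.9, 0.2]
grip_width: 0.0521
```

Request:
{"method": "drive_tool", "body": {"steps": [52, 0, 0, -1, 0, 52, 0, 0, -1, 0, 52, 0, 0, -1, 0, 52, 0, 0, 0, -5, 52, 0, 0, 0, -5]}}

```text
clock: 15.82
position: [0.5263, -0.0846, 0.0651]
tool_rot: [-1.571, -0.0, 0.759]
force: [1.2, -2.6, -0.4]
grip_width: 0.0523
```

Request:
{"method": "drive_tool", "body": {"steps": [52, 0, 0, 0, -5, 52, 0, 0, 0, -5, 52, 0, 0, 0, -5, 52, 0, 0, 0, -5, 52, 0, 0, 0, -5]}}

```text
clock: 16.23
position: [0.5263, -0.085, 0.0649]
tool_rot: [-1.571, 0.0, 0.323]
force: [1.1, -4.1, -5.1]
grip_width: 0.0519
```

```bash
cat > st.py <<'E'
from h import *
s=monitor.observe()
print(s['position'].round(4),np.degrees(s['tool_rot']).round(2),s['qpos'].round(2),s['moment'].round(2),s['force'].round(1))
E
python3 st.py
```

```text
[ 0.5263 -0.085   0.0649] [-9.004e+01  1.000e-02  1.848e+01] [-0.19  0.63  0.32  1.97 -0.34  0.59  0.69] [-0.82 -0.27  0.18] [ 1.1 -4.1 -5.1]
```

The moment of about 0.2 N m matches the nut's drag, so it is turning. I'll continue the first stroke.

Request:
{"method": "drive_tool", "body": {"steps": [52, 0, 0, 0, -7, 52, 0, 0, 0, -7, 52, 0, 0, 0, -7, 52, 0, 0, 0, -7, 52, 0, 0, 0, -7]}}

```text
clock: 16.65
position: [0.5259, -0.085, 0.0648]
tool_rot: [-1.572, 0.0, -0.29]
force: [-1.2, -2.9, -6.3]
grip_width: 0.0519
```

Request:
{"method": "drive_tool", "body": {"steps": [52, 0, 0, 0, -7, 52, 0, 0, 0, -7, 52, 0, 0, 0, -7, 52, 0, 0, 0, -7, 52, 0, 0, 0, -7]}}

```text
clock: 17.07
position: [0.5259, -0.0846, 0.0648]
tool_rot: [-1.572, 0.0, -0.901]
force: [-1.5, -0.8, -5.6]
grip_width: 0.0518
```

Request:
{"method": "drive_tool", "body": {"steps": [52, 0, 0, 0, -7, 52, 0, 0, 0, -7, 52, 0, 0, 0, -7, 52, 0, 0, 0, -7, 52, 0, 0, 0, 0]}}

```text
clock: 17.48
position: [0.5261, -0.0844, 0.0646]
tool_rot: [-1.572, -0.001, -1.389]
force: [0.5, 0.2, -1.6]
grip_width: 0.052
```

```bash
python3 st.py
```

```text
[ 0.5261 -0.0844  0.0646] [-9.005e+01 -3.000e-02 -7.959e+01] [-0.48  0.77  0.78  1.99 -0.82  0.73 -0.58] [-0.09 -0.08  0.07] [ 0.5  0.2 -1.6]
```

Request:
{"method": "drive_tool", "body": {"steps": [52, 0, 0, 0, -6, 52, 0, 0, 0, -6, 52, 0, 0, 0, -6, 52, 0, 0, 0, -6, 52, 0, 0, 0, -6]}}

```text
clock: 17.9
position: [0.5264, -0.0845, 0.0649]
tool_rot: [-1.571, -0.0, -1.907]
force: [2.1, -2.4, -6.7]
grip_width: 0.0523
```

```bash
python3 st.py
```

```text
[ 0.5264 -0.0845  0.0649] [-9.0000e+01 -1.0000e-02 -1.0927e+02] [-0.55  0.83  0.9   1.99 -0.94  0.81 -0.99] [-0.26 -0.4   0.27] [ 2.1 -2.4 -6.7]
```

Request:
{"method": "drive_tool", "body": {"steps": [52, 0, 0, 0, -5, 52, 0, 0, 0, -5, 52, 0, 0, 0, -5, 52, 0, 0, 0, -4, 52, 0, 0, 0, -4]}}

```text
clock: 18.32
position: [0.5264, -0.0849, 0.0649]
tool_rot: [-1.57, -0.001, -2.307]
force: [2.9, -4.5, -6.3]
grip_width: 0.0518
```

```bash
python3 st.py
```

```text
[ 0.5264 -0.0849  0.0649] [-8.997e+01 -3.000e-02 -1.322e+02] [-0.59  0.89  0.99  1.99 -1.02  0.87 -1.32] [-0.76 -0.65  0.27] [ 2.9 -4.5 -6.3]
```

Request:
{"method": "drive_tool", "body": {"steps": [52, 0, 0, 0, -4, 52, 0, 0, 0, -4, 52, 0, 0, 0, -4, 52, 0, 0, 0, -4, 52, 0, 0, 0, -2]}}

```text
clock: 18.73
position: [0.5263, -0.0854, 0.0649]
tool_rot: [-1.569, -0.001, -2.622]
force: [1.5, -5.4, -5.0]
grip_width: 0.0521
```

```bash
python3 st.py
```

```text
[ 0.5263 -0.0854  0.0649] [-8.9930e+01 -5.0000e-02 -1.5025e+02] [-0.62  0.94  1.06  1.99 -1.07  0.92 -1.59] [-1.26 -0.45  0.2 ] [ 1.5 -5.4 -5. ]
```

Request:
{"method": "drive_tool", "body": {"steps": [52, 0, 0, 0, -3, 52, 0, 0, 0, -3, 52, 0, 0, 0, -3, 52, 0, 0, 0, -2, 52, 0, 0, 0, 0]}}

```text
clock: 19.15
position: [0.5262, -0.0856, 0.0649]
tool_rot: [-1.569, -0.001, -2.813]
force: [1.2, -6.3, -3.6]
grip_width: 0.0521
```

```bash
python3 st.py
```

```text
[ 0.5262 -0.0856  0.0649] [-8.9900e+01 -6.0000e-02 -1.6118e+02] [-0.63  0.96  1.09  1.99 -1.1   0.95 -1.76] [-1.43 -0.37  0.27] [ 1.2 -6.3 -3.6]
```

Request:
{"method": "drive_tool", "body": {"steps": [52, 0, 0, 0, -3, 52, 0, 0, 0, -3, 52, 0, 0, 0, -3, 52, 0, 0, 0, -2, 52, 0, 0, 0, 0]}}

```text
clock: 19.57
position: [0.5263, -0.0858, 0.0648]
tool_rot: [-1.568, -0.001, -3.002]
force: [0.7, -10.0, -6.9]
grip_width: 0.052
```

```bash
python3 st.py; python3 - <<'E'
from h import *
f=snap('side','s7.png')['frame'][190:300,240:360,::-1]
g=snap('top','t7.png')['frame'][170:280,260:380,::-1]
r=lambda i:cv2.resize(i,(400,367),interpolation=cv2.INTER_CUBIC)
cv2.imwrite('pics/z7.png',np.hstack([r(f),r(g)]))
E
```

```text
[ 0.5263 -0.0858  0.0648] [-8.9830e+01 -8.0000e-02 -1.7199e+02] [-0.64  0.99  1.13  1.99 -1.13  0.98 -1.92] [-2.15 -0.43  3.06] [  0.7 -10.   -6.9]
```

View pics/z7.png

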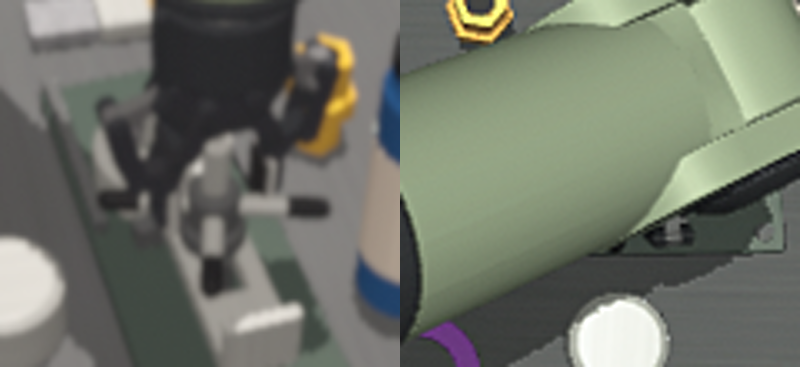

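Side view: the fingers are engaged. The rear arm points from (213,215) to (212,280), and the top view is hidden by the arm. The turning moment jumped to 3 N m, so I'll turn a little more to tell squeezing from the dead stop.

Request:
{"method": "drive_tool", "body": {"steps": [52, 0, 0, 0, -1.5, 52, 0, 0, 0, -1.5, 52, 0, 0, 0, 0, 52, 0, 0, 0, 0, 52, 0, 0, 0, 0]}}

```text
clock: 20.08
position: [0.5262, -0.0858, 0.0649]
tool_rot: [-1.568, -0.001, -3.051]
force: [-0.0, -12.1, -5.7]
grip_width: 0.052
```

```bash
python3 st.py
```

```text
[ 0.5262 -0.0858  0.0649] [-8.9820e+01 -8.0000e-02 -1.7479e+02] [-0.65  1.    1.14  1.99 -1.14  0.99 -1.97] [-2.41 -0.31  3.89] [ -0.  -12.1  -5.7]
```

Request:
{"method": "drive_tool", "body": {"steps": [52, 0, 0, 0, -1.5, 52, 0, 0, 0, -1.5, 52, 0, 0, 0, -1.5, 52, 0, 0, 0, 0, 52, 0, 0, 0, 0]}}

```text
clock: 20.5
position: [0.5262, -0.0858, 0.0649]
tool_rot: [-1.567, -0.002, -3.128]
force: [0.4, -13.0, -5.2]
grip_width: 0.0522
```

```bash
python3 st.py
```

```text
[ 0.5262 -0.0858  0.0649] [-8.9800e+01 -9.0000e-02 -1.7921e+02] [-0.65  1.01  1.15  1.99 -1.15  1.   -2.04] [-2.65 -0.15  5.42] [  0.4 -13.   -5.2]
```

The numbers fit the dead stop. Contact began at yaw about 40° and the stiff rise began at about −163°, which is 203°, exactly the remaining turn worked out. I'll turn back into the gap, lift clear and check.

Request:
{"method": "drive_tool", "body": {"steps": [52, 0, 0, 0, 5, 52, 0, 0, 0, 6, 52, 0, 0, 0, 6, 52, 0, 0, 0, 6, 52, 0, 0, 0, 5]}}

```text
clock: 20.92
position: [0.5262, -0.0846, 0.065]
tool_rot: [-1.571, -0.0, -2.639]
force: [0.3, -0.7, 0.0]
grip_width: 0.052
```

Request:
{"method": "drive_tool", "body": {"steps": [52, 0, 0, 0, 0, 52, 0, 0, 10, 0, 52, 0, 0, 20, 0, 52, 0, 0, 40, 0, 52, 0, 0, 40, 0]}}

```text
clock: 21.33
position: [0.5253, -0.0848, 0.1766]
tool_rot: [-1.571, -0.002, -2.652]
force: [1.7, 0.9, 0.8]
grip_width: 0.0519
```

Request:
{"method": "drive_tool", "body": {"steps": [52, 0, 0, 40, 0, 52, 0, 0, 30, 0, 52, 0, 0, 0, 0, 52, 0, -25, 0, 0, 52, 0, -35, 0, 0]}}

```text
clock: 21.75
position: [0.5269, -0.1426, 0.2456]
tool_rot: [-1.571, 0.0, -2.646]
force: [1.3, 0.9, -1.7]
grip_width: 0.0522
```

Request:
{"method": "drive_tool", "body": {"steps": [52, 0, -35, 0, 0, 52, 0, -35, 0, 0, 52, 0, -35, 0, 0, 52, 0, -35, 0, 0, 52, 0, 0, 0, 0]}}

```text
clock: 22.17
position: [0.5238, -0.2914, 0.2462]
tool_rot: [-1.568, -0.002, -2.658]
force: [-0.1, -0.3, 0.4]
grip_width: 0.052
```

```bash
python3 st.py; python3 - <<'E'
from h import *
f=snap('top','t8.png')['frame'][140:290,235:435,::-1]
cv2.imwrite('pics/t8c.png',cv2.resize(f,None,fx=4,fy=4,interpolation=cv2.INTER_CUBIC))
E
```

```text
[ 0.5238 -0.2914  0.2462] [-8.9850e+01 -9.0000e-02 -1.5229e+02] [-0.29  0.78  1.21  1.67 -0.76  1.24 -1.56] [-0.03  0.02  0.02] [-0.1 -0.3  0.4]
```

View pics/t8c.png

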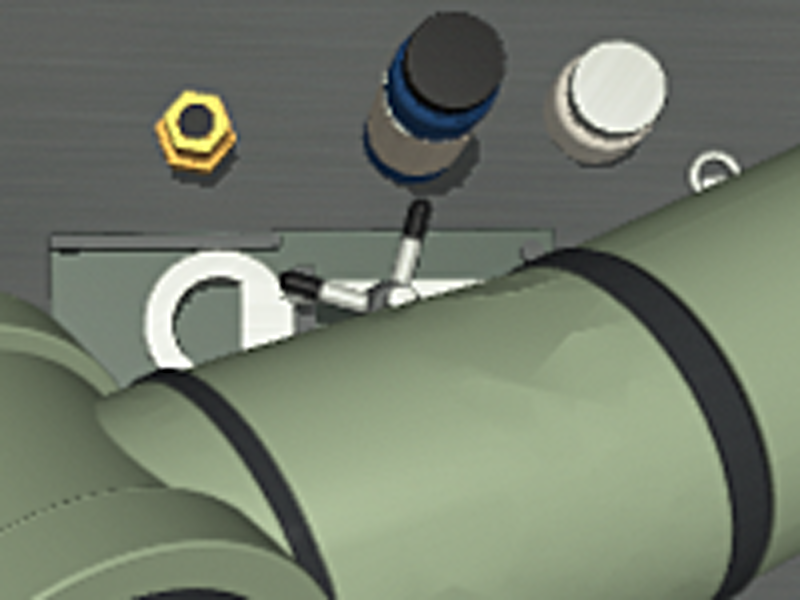

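The view shows the die at home (centre near 219,325) with the strap nose over it (edge at x about 243). Two nut arm tips are at (423,203) and (282,278), and the can, jar and adapter are unmoved. Working out the nut angle:

```bash
python3 - <<'E'
from m import *
for x,y in((423,203),(282,278)):
    p=P(x,y,.0876)*1e3; d=p[:2]-[526.2,-84.5]; print(p.round(1),np.hypot(*d).round(1),(np.degrees(np.arctan2(d[1],d[0]))).round(1))
E
```

```text
[ 589.1 -101.    87.6] 65.0 -14.7
[542.9 -20.5  87.6] 66.1 75.4
```

Request:
{"method": "drive_tool", "body": {"steps": [52, -10, -25, 10, 5, 52, -10, -25, 10, 5, 52, -10, -25, 10, 5, 52, -10, -25, 10, 5, 52, -10, -25, 0, 5]}}

```text
clock: 22.63
position: [0.4761, -0.4103, 0.2872]
tool_rot: [-1.569, -0.0, -2.209]
force: [1.1, -0.0, 0.1]
grip_width: 0.052
```

Request:
{"method": "drive_tool", "body": {"steps": [52, -10, -25, 0, 6, 52, -10, -25, 0, 6, 52, -10, -25, 0, 6, 52, -10, -25, 0, 6, 52, 0, 0, 0, 6]}}

```text
clock: 23.05
position: [0.4328, -0.5131, 0.2855]
tool_rot: [-1.573, -0.002, -1.69]
force: [-0.9, -0.4, -0.4]
grip_width: 0.0521
```

```bash
python3 st.py; python3 - <<'E'
from h import *
g=snap('top','t9.png')['frame'].astype(int);s=snap('side','s9.png')['frame'].astype(int)
a=cv2.imread('pics/top0.png')[:,:,::-1].astype(int)
d=(abs(g-a).max(2)>60)
for n,(x0,x1,y0,y1) in dict(puck=(308,342,255,290),can=(325,363,140,188),jar=(372,404,148,182),adap=(272,296,160,186),brush=(208,232,172,248),wrench=(405,430,176,248),ring1=(244,286,262,303),ring2=(198,242,290,332)).items(): print(n,d[y0:y1,x0:x1].mean().round(3))
# nut arm bearings by matching a rendered cross: brightness of dark tips
f=g
best=[]
from h import ray
c=cal('t9.png')
for ang in np.arange(-45,45,1.):
    v=[]
    for k in range(4):
        t=np.radians(ang+90*k)
        for r in (.026,.03,.034,.038,.055,.059,.063):
            u=proj(c,[.5262+r*np.cos(t),-.0845+r*np.sin(t),.0906]); p=f[int(round(u[1])),int(round(u[0]))].mean()
            v.append(p if r<.045 else 150-1.5*p)
    best.append((np.mean(v),ang))
print(sorted(best)[-4:])
E
```

```text
[ 0.4328 -0.5131  0.2855] [-90.11  -0.12 -96.82] [ 0.29  0.7   0.9   1.41 -0.55  1.29 -0.47] [-0.03 -0.   -0.03] [-0.9 -0.4 -0.4]
puck 0.0
can 0.0
jar 0.0
adap 0.0
brush 0.0
wrench 0.0
ring1 0.0
ring2 0.0
[(np.float64(167.8869047619048), np.float64(-13.0)), (np.float64(168.44642857142853), np.float64(-16.0)), (np.float64(168.63690476190476), np.float64(-17.0)), (np.float64(170.21428571428572), np.float64(-12.0))]
```

Both nut arms measure −14.7° and 75.4°, against −14.7° and 75.3° predicted for q = 5.0. Nothing else has moved, so I'm handing in.

```bash
python3 -c "
from workcell import workorder; print(workorder.job_done())"
```

```text
the job is handed in; nothing more can be done
None
```

The ring die is clamped and the job is handed in at about 23 s of the 64 s allowed, with the robot clear of everything.

- **Die:** It is home against the stop. The push ended at 24 N, and the top view shows the die touching the stop block.
- **Strap:** It is fully forward on its end stop. That push ended at 22 N within 1 mm of the expected position, and the nose is over the die.
- **Nut:** It is tight at its dead stop. The turning moment rose from about 0.3 to 5.4 N m. The arms then measured −14.7° and 75.4°, against −14.7° and 75.3° expected at 5.0 rad.
- **Surroundings:** A before/after comparison of the top view shows no change at the can, spare die, jar, adapter, brush, wrench and the two nearest purple rings. I did not compare the third purple ring, which was away from the work.

**What disagreed:**
- **First die push:** It missed. The fingertips sat about 24 mm higher than the stated tool geometry and passed just above the die without touching it. I corrected the height from the pictures and pushed again.
- **Nut stiffness:** I saw no gradual stiffening over the last 0.7 rad, only a sharp rise at the end.
- **Automatic nut check:** A brightness-based fit after clearing the arm was not sharp, with best fits between −12° and −17°. I relied on the arm tips read from the picture.

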